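# Seat the keyed tray of the desk organiser

## Robot

A 6-joint arm with a two-finger parallel gripper is mounted at the origin on the work surface; the furniture and walls round the work are solid. World frame = base frame: x ahead of the robot, y to its left, z up, the work surface at z = 0. Lengths are in m, angles in rad, forces in N, time in s.
With the tool pointing down it reaches from about 0.35 to 0.975 m from the base axis. Payload 4.9 kg.
Tool frame: the origin (TCP) lies at the very end of the fingers, on their centre line; the grasp point (between the pads) lies behind it (manip.grip_depth is the z of the grasp point in the tool frame, in m); z points along the fingers, y is the direction in which the jaws open and shut (so a half turn about z gives the same grasp; the last joint's range is limited). The gripper opens to 85 mm and grips with 20 to 120 N. Pads are 22 mm wide; open, the fingers measure 114 mm over their backs; the gripper's body (76 mm by 85 mm) begins 54 mm behind the grasp point. The pads swing forward as they close: fully open they stand 13 mm farther back than shut.
Start: joints at [-1.235, 0.053, 1.613, -0, 1.476, -0.119], TCP at [0.275, -0.561, 0.231] pointing down, gripper open.
Joint ranges: [-3.01, 3.01], [-1.01, 2.22], [0.06, 2.58], [-1.02, 4.17], [0.09, 2.62], [-3.14, 3.14]. Speed limits (rad/s): [2.57, 2.57, 3.14, 3.14, 3.14, 3.14].

## Interface

Orientations are given as a unit quaternion [w, x, y, z].
In Python, from plant import state, optics, manip, silhouettes, place_of gives the robot as it stands. The module is installed in compiled form; this text tells all that it offers.
- The arm moves only by the tool jog_arm, never from a script. Its argument "increments" is a list of rows, each an object with "slide": the shift along the tool's x, y, z in mm, a list of three; "rotation": the turn, a rotation vector about the tool's x, y, z in degrees, a list of three. A call has 1 to 20 rows; each row shifts and turns the commanded pose from where the row before left it, along the tool's axes as they then stand; what a row does not reach is not made up. A row lasts 1/12 s, in which the tool goes at most 41.7 mm and 7.16 degrees, less where a joint would pass 70% of its speed; a pose out of reach is approached as far as the arm can. A call with a gripper value outside its range is refused whole. "fingers" is the opening, from 0 (shut) to 1 (fully open), set as the call begins (left out, the last holds). The fingers move at their own pace and stop on an object; the grip force is fixed at half the most. Time passes only in rows, so rows that do not move let the fingers close. It gives the time, the measured TCP pose, the force and the opening at its end, in the units of the state.
- state(): the state, without advancing time (a new reading comes with each control period).
- optics.grab_frame(name): name is "scene" or "top" or "wrist"; returns a dict with "frame" (400x640x3 uint8, blue, green, red), "camera_matrix" (3x3 intrinsics, pixels), "distortion" ([k1, k2, p1, p2, k3] as OpenCV has them; the pictures are not rectified), "R" (3x3) and "t" (3): a world point X has camera coordinates R X + t. Camera axes: x right, y down, z forward; pixel columns grow to the right and rows downward; lengths in m; the calibration is good to about 2 mm. A picture is of the moment at which its call begins. There is no depth.
- manip.job_done(): hands the job in, once; it reports no verdict.
Trained networks look in the newest picture that a camera, given by its name, has taken for a name from the list of things; names that differ only in an ending like _2 or _b are one class to them, and where a whole thing is asked for, a point or a joint stands for the part that bears it (a point fixed in the world has none). Each returns a list of dicts, best first, with "score" (0 to 1); they miss things now and then, are a little off and sometimes report something else, mostly with a low value. They report only what shows in the picture. A call takes as long as a camera call.
- silhouettes(thing, camera): "mask" (400x640 bool, what is visible of it) and "bbox" ([left, top, right, bottom] in pixels, round what is visible of it).
- place_of(thing, camera): "uv" ([column, row] in pixels: a listed point, or the origin of a listed thing).
The state is a dict: "time": time; "joint_pos": joint angles; "joint_vel": joint speeds; "joint_efforts": joint torques, N m; "tool_pos": TCP position; "tool_rot": TCP orientation; "contact_force": force on the tool from outside, world axes, zero at the start; "ft_torque": the same for the moment, N m; "gripper_width": opening from 0.0 (shut) to 1.0 (fully open).
Only numpy, scipy, OpenCV 4.12 (cv2) and the standard library are available. Lean on these libraries where they do the work, as an engineer would, in place of code of your own. Each camera call takes 0.05 s, during which the arm holds its last target.

## Task

The round tray of the desk organiser has been put back on its spindle out of line and stands high. Without gripping it or lifting it higher, push its dividers round with a fingertip until the notch in its rim is over the small pin of the base (the upright tab beside the rim marks where the pin is), then press the tray straight down until it is fully home with the pin in the notch, and let go. Leave the glue stick and the eraser beside the organiser where they are.

Things in the scene. Friction and masses are not known exactly. Their poses are not given: they have to be found in the camera images.
- organiser: the organiser's base, fixed to the desk: black round foot plate, 190 mm diameter, 14 mm high, with a 12 mm steel spindle in its centre whose top is 62 mm above the desk. Origin on the desk at the plate's centre; z up; its +x axis points from the spindle to the pin and the tab.
- pin_tip (a point): tip of the steel keying pin of the base: upright, 8 mm diameter, round-topped, tip 25 mm above the desk, 70 mm from the spindle axis along the base's +x. The unseated tray hides it. Just outside the tray's rim in the same direction stands an upright steel tab (20 mm wide, 6 mm thick, 86 to 92 mm from the spindle axis, top 37 mm above the desk).
- notch (a point): centre of the notch in the grey tray's rim, 70 mm from the spindle axis, at the height of the tray's floor top. Its frame is the tray's: z up, x outward from the spindle through the notch. The notch is a slot 16 mm wide, open at the rim and 20 mm deep (from 60 to 80 mm radius), cut through floor and lip. The tray is a disc of 160 mm diameter with an 8 mm thick floor.
- divider (a point): middle of the top edge of the divider opposite the notch. The tray has three such upright radial dividers, 6 mm thick, 26 mm high above the floor, from 15 to 76 mm radius, at 60, 180 and 300 degrees anticlockwise (from above) from the notch; fingertips have room between them. Round the rim runs a lip 4 mm thick and 7 mm high above the floor.
- collar (a point): centre of the top of the tray's black collar (30 mm diameter, 12 mm high above the tray's floor), which grips the spindle. The tray cannot tip on it; it turns freely either way without end (friction about 0.12 N m) and stays where it is left.
- tray (a joint): angle of the tray about the spindle in rad, anticlockwise from above positive: the direction of the notch less the direction of the pin. 0 or any whole turn (6.283) means that the notch is over the pin; the pin has 4 mm of play either side in the notch (about 0.057 rad).
- tray_height (a joint): height of the tray above its seat, m. 0 = fully home (floor top 23 mm above the desk). It starts at about 0.0105 (floor top 33.5 mm above the desk), held by friction on the spindle: about 6 N pushes it down and it stays where it is left. Out of line, the pin stops it at about 0.010 (0.0075 if pushed hard). 6 mm above its start counts as lifted.
- glue_stick: loose glue stick standing upright by the organiser, 27 mm diameter, 90 mm high; origin under its foot. Must stay.
- eraser: loose eraser lying by the organiser, 19 x 48 x 11 mm; origin at the centre of its underside. Must stay.

How it is judged:
By the outcome, as a careful person would: the job done as asked, in the order asked, and still so for the second after the job is handed in, with the robot touching nothing.
It also fails if it takes over 48 s, if anything falls off the work surface, if the arm or the gripper's body presses on something with over 40 N, if the wrist force passes 120 N, or if a joint passes its speed limit or range.

## Working session

There is one attempt and no reset: what is moved stays moved. The work goes in short steps, Python scripts to look and compute and a tool call to move; the robot and the scene stay as the last step left them, time stands still between calls to the robot, and variables do not carry over. Pictures are saved under pics/ and viewed, and the job is handed in when it is done.

Besides the shell and the picture viewer there is one more tool, called after ">>>" as name([rows], argument=value, ...), one row to a line, values as JSON. jog_arm: Moves the arm, as the interface text tells. Its arguments: {"type":"object","properties":{"increments":{"type":"array","items":{"type":"object","properties":{"slide":{"type":"array","items":{"type":"number"}},"rotation":{"type":"array","items":{"type":"number"}}}}},"fingers":{"type":"number"}},"required":["increments"]}

```bash
mkdir -p pics; cat > h.py <<'E'
from plant import state, optics, manip, silhouettes, place_of
import numpy as np, cv2
def ray(f,uv):
    p=cv2.undistortPoints(np.array([[uv]],float),f["camera_matrix"],np.array(f["distortion"],float))[0,0]
    R=np.array(f["R"]);t=np.array(f["t"]);return -R.T@t, R.T@np.array([p[0],p[1],1])
def atz(f,uv,z):
    c,d=ray(f,uv);return c+d*(z-c[2])/d[2]
def proj(f,X):
    R=np.array(f["R"]);r=cv2.Rodrigues(R)[0]
    return cv2.projectPoints(np.array(X,float).reshape(-1,3),r,np.array(f["t"],float),f["camera_matrix"],np.array(f["distortion"],float))[0][:,0]
Z=dict(organiser=0,pin_tip=.025,notch=.0335,divider=.0595,collar=.0455,glue_stick=0,eraser=0)
E
python3 - <<'E'
from h import *
s=state();print({k:np.round(v,3) for k,v in s.items()}, manip.grip_depth)
for c in("top","scene"):
    f=optics.grab_frame(c);cv2.imwrite(f"pics/{c}0.png",f["frame"]);print(c,np.round(-np.array(f["R"]).T@f["t"],3))
    for n in Z:
        for r in place_of(n,c)[:2]: print(n,round(r["score"],2),np.round(r["uv"],1),np.round(atz(f,r["uv"],Z[n]),4))
E
```

```text
{'time': np.float64(0.0), 'joint_pos': array([-1.235,  0.053,  1.614, -0.   ,  1.476, -0.119]), 'joint_vel': array([ 0.   , -0.001,  0.002, -0.   , -0.002,  0.   ]), 'joint_efforts': array([ 1.0000e-03, -3.9368e+01, -3.7018e+01,  0.0000e+00,  7.0000e-03,
        0.0000e+00]), 'tool_pos': array([ 0.274, -0.561,  0.23 ]), 'tool_rot': array([-0.001,  0.974,  0.225, -0.   ]), 'contact_force': array([0.112, 0.732, 0.666]), 'ft_torque': array([-0.006, -0.001,  0.036]), 'gripper_width': np.float64(1.0)} -0.0187
top [0.489 0.13  0.92 ]
organiser 0.86 [308.3 234.8] [0.5004 0.1705 0.    ]
pin_tip 0.64 [325.1 257.7] [0.4529 0.1349 0.025 ]
notch 0.97 [341. 237.] [0.4952 0.1021 0.0335]
divider 0.84 [280.8 227.1] [0.5152 0.2227 0.0595]
collar 0.56 [308.6 232. ] [0.5055 0.1678 0.0455]
glue_stick 0.61 [252.9 266.5] [0.4334 0.2886 0.    ]
eraser 0.64 [337.1 177.4] [0.623  0.1083 0.    ]
scene [-0.042  0.733  0.484]
organiser 0.63 [337.2 240.4] [0.5051 0.1779 0.    ]
pin_tip 0.95 [374.  233.3] [0.4468 0.1374 0.025 ]
notch 0.85 [364.9 214.6] [0.4984 0.1063 0.0335]
divider 0.77 [323.  221.8] [0.5018 0.2194 0.0595]
collar 0.91 [338.3 219.2] [0.5068 0.174  0.0455]
glue_stick 0.6 [324.3 274.3] [ 0.4414  0.2734 -0.    ]
eraser 0.5 [323.2 209. ] [0.6195 0.1075 0.    ]
```

```bash
python3 - <<'E'
import cv2
a=cv2.imread("pics/top0.png")[140:320,200:440];cv2.imwrite("pics/t1.png",cv2.resize(a,None,fx=3.3,fy=3.3,interpolation=2))
a=cv2.imread("pics/scene0.png")[140:320,220:460];cv2.imwrite("pics/s1.png",cv2.resize(a,None,fx=3.3,fy=3.3,interpolation=2))
E
```

```text
(no output)
```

View pics/t1.png

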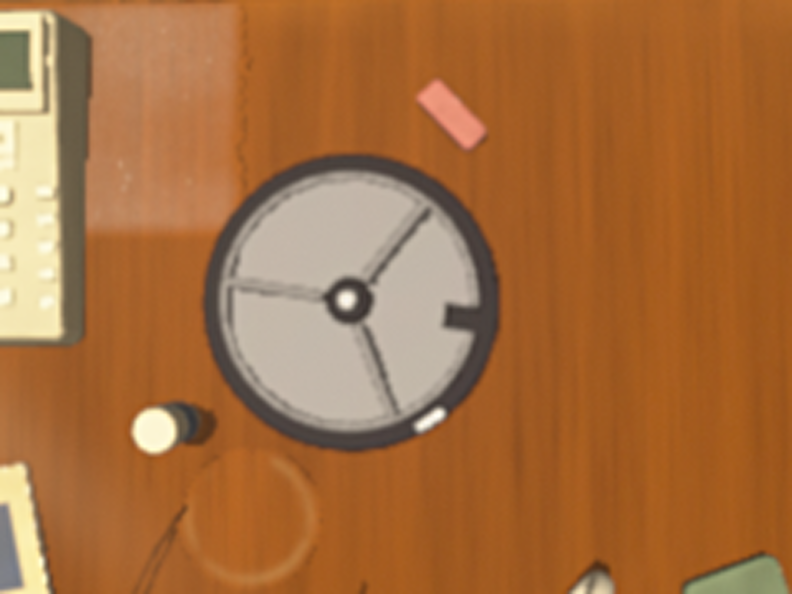

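View pics/s1.png

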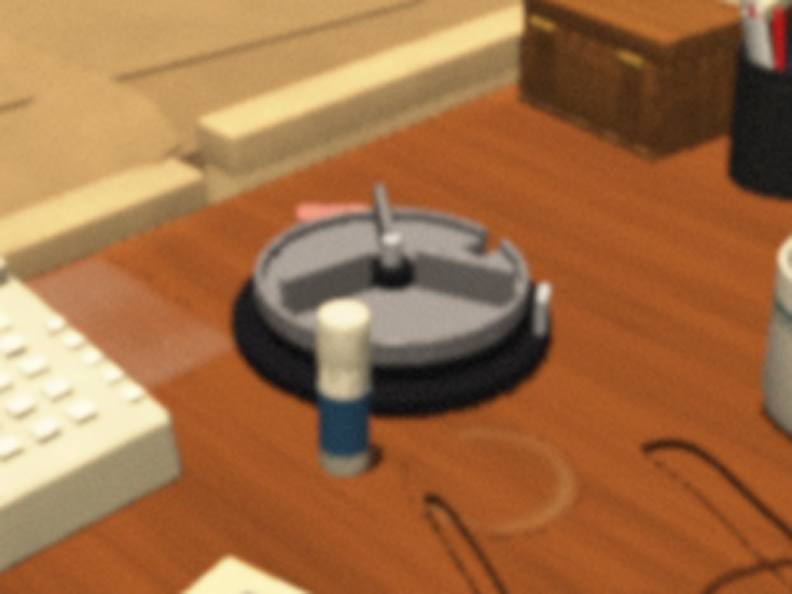

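View pics/top0.png

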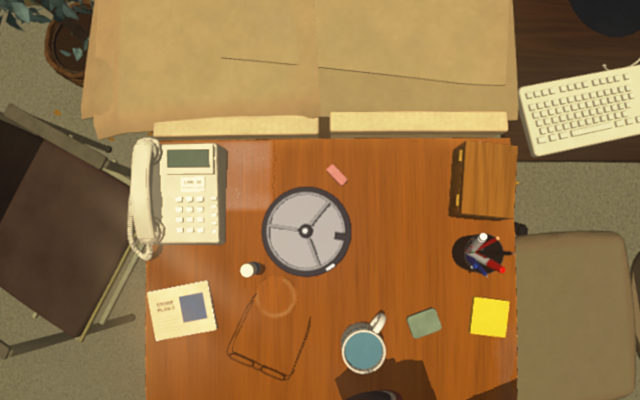

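```bash
python3 - <<'E'
from h import *
for cam in("top","scene"):
    f=optics.grab_frame(cam)
    for n,z in (("organiser",.014),("tray",.0405)):
        for r in silhouettes(n,cam)[:1]:
            m=r["mask"].astype(np.uint8);c=max(cv2.findContours(m,0,1)[0],key=len)[:,0]
            P=np.array([atz(f,p.astype(float),z)[:2] for p in c])
            A=np.c_[2*P,np.ones(len(P))];s=np.linalg.lstsq(A,(P**2).sum(1),rcond=None)[0]
            print(cam,n,round(r["score"],2),r["bbox"],s[:2],np.sqrt(s[2]+s[0]**2+s[1]**2))
    for n in("glue_stick","eraser"):
        r=silhouettes(n,cam)[0];print(n,r["bbox"])
    if cam=="top":
        im=f["frame"].astype(int);sub=im[258:276,318:344].min(2);
        w=np.clip(sub-150,0,None);ys,xs=np.mgrid[258:276,318:344]
        uv=[(w*xs).sum()/w.sum(),(w*ys).sum()/w.sum()];print("tab",uv,atz(f,uv,.037))
        print("collar/spindle",atz(f,[305.2,231.0],.062))
        # notch dark
        print("dividers mids", [atz(f,np.array(p)/3.3+[200,140],.0595) for p in((279,288),(396,247),(376,370))])
E
```

```text
top organiser 0.61 [263.1, 189.2, 350.8, 275.0] [0.50860075 0.17428069] 0.09339211544217678
top tray 0.69 [268.8, 193.0, 350.6, 269.3] [0.50874047 0.17580045] 0.07808533483545121
glue_stick [239.8, 262.8, 263.5, 277.0]Traceback (most recent call last):
  File "<stdin>", line 11, in <module>
IndexError: list index out of range
```

```bash
python3 - <<'E'
from h import *
f=optics.grab_frame("top")
C=np.array([.508,.174])
im=f["frame"].astype(int)
sub=im[258:276,318:344].min(2);w=np.clip(sub-130,0,None);ys,xs=np.mgrid[258:276,318:344]
uv=[(w*xs).sum()/w.sum(),(w*ys).sum()/w.sum()];P=atz(f,uv,.036);d=P[:2]-C;print("tab",uv,P,np.hypot(*d),np.degrees(np.arctan2(d[1],d[0])))
# tray ang profile: darkness at r=0.066 z=.0335
a=np.radians(np.arange(-180,180,1))
for r,z in((.07,.0335),(.05,.0595),(.089,.036)):
    X=np.c_[C[0]+r*np.cos(a),C[1]+r*np.sin(a),0*a+z];uv=proj(f,X).astype(np.float32)
    g=cv2.remap(f["frame"].mean(2).astype(np.float32),uv[:,0],uv[:,1],1)[:,0] if False else cv2.remap(f["frame"].mean(2).astype(np.float32),uv[:,:1],uv[:,1:],cv2.INTER_LINEAR)[:,0]
    print(r,[(i-180,int(v)) for i,v in enumerate(g) if (abs(v-np.median(g))>25)])
uvs=proj(f,[[*C,.062]]);print(uvs)
for n in("glue_stick","eraser"):
    for c in("top","scene"):
        optics.grab_frame(c)
        for r in silhouettes(n,c)[:1]:print(n,c,r["bbox"])
E
```

```text
tab [np.float64(327.05507035419697), np.float64(263.61038330907326)] [0.44131933 0.13092415 0.036     ] 0.07938413664552076 -147.1374588866728
0.07 [(-160, 151), (-159, 138), (-158, 120), (-157, 122), (-156, 139), (-106, 156), (-105, 128), (-104, 97), (-103, 79), (-102, 67), (-101, 67), (-100, 67), (-99, 68), (-98, 68), (-97, 67), (-96, 65), (-95, 69), (-94, 80), (-93, 110), (-92, 143), (-44, 147), (-43, 120), (-42, 100), (-41, 85), (-40, 99), (-39, 123), (-38, 144), (-37, 156), (81, 153), (82, 148), (83, 147)]
0.05 [(-161, 156), (-160, 153), (-159, 143), (-158, 128), (-157, 113), (-156, 104), (-155, 98), (-154, 111), (-153, 129), (-152, 150), (-45, 145), (-44, 125), (-43, 109), (-42, 103), (-41, 115), (-40, 131), (-39, 146), (-38, 152), (-37, 156), (81, 156), (82, 150), (83, 140), (84, 134), (85, 139), (86, 145)]
0.089 [(-153, 140), (-152, 183), (-151, 220), (-150, 223), (-149, 226), (-148, 236), (-147, 228), (-146, 226), (-145, 227), (-144, 233), (-143, 239), (-142, 236), (-141, 210), (-140, 164), (-139, 106)]
[[305.137387   230.58967432]]
glue_stick top [264.9, 195.2, 344.9, 271.2]
glue_stick scene [312.7, 228.1, 333.2, 287.1]
eraser top [329.5, 164.6, 350.4, 185.2]
```

```bash
cat >> h.py <<'E'
from scipy.spatial.transform import Rotation as Ro
def rot():
    q=state()["tool_rot"];return Ro.from_quat([q[1],q[2],q[3],q[0]])
def to_tool(target):
    s=state();return rot().inv().apply(np.array(target)-s["tool_pos"])*1000
def yaw(): x=rot().as_matrix()[:,0];return np.degrees(np.arctan2(x[1],x[0]))
C=np.array([.508,.174])
def pt(r,a,z): a=np.radians(a);return np.array([C[0]+r*np.cos(a),C[1]+r*np.sin(a),z])
E
python3 -c "
from h import *
print(yaw(), pt(.05,-13,.3), to_tool(pt(.05,-13,.3)), state()['tool_pos'])"
```

```text
26.05603119511623 [0.5567185  0.16275245 0.3       ] [ 571.60304893 -526.66499027  -68.69923652] [ 0.27454942 -0.56146328  0.23131351]
```

>>> jog_arm([
  {"slide": [0, 0, -35]},
  {"slide": [0, 0, -35]},
  {"slide": [28.6, -26.3, 0]},
  {"slide": [28.6, -26.3, 0]},
  {"slide": [28.6, -26.3, 0]},
  {"slide": [28.6, -26.3, 0]},
  {"slide": [28.6, -26.3, 0]},
  {"slide": [28.6, -26.3, 0]},
  {"slide": [28.6, -26.3, 0]},
  {"slide": [28.6, -26.3, 0]},
  {"slide": [28.6, -26.3, 0]},
  {"slide": [28.6, -26.3, 0]},
  {"slide": [28.6, -26.3, 0]},
  {"slide": [28.6, -26.3, 0]},
  {"slide": [28.6, -26.3, 0]},
  {"slide": [28.6, -26.3, 0]},
  {"slide": [28.6, -26.3, 0]},
  {"slide": [28.6, -26.3, 0]},
  {"slide": [28.6, -26.3, 0]},
  {"slide": [28.6, -26.3, 0]},
], fingers=0)

```text
invalid input
```

>>> jog_arm([
  {"rotation": [0, 0, -6.4]},
  {"rotation": [0, 0, -6.4]},
  {"rotation": [0, 0, -6.4]},
  {"rotation": [0, 0, -6.4]},
  {"rotation": [0, 0, -6.4]},
  {"rotation": [0, 0, -6.4]},
  {"rotation": [0, 0, -6.4]},
  {"rotation": [0, 0, -6.2]},
  {"slide": [0, 0, 0]},
])

```text
invalid input
```

```bash
python3 -c "
from h import *
print(yaw(), to_tool(pt(.05,-13,.08)), state()['tool_pos'],state()['gripper_width'],state()['contact_force'],state()['joint_pos'],state()['time'])
f=optics.grab_frame('wrist');cv2.imwrite('pics/w1.png',f['frame'])
for n in Z:
    for r in place_of(n,'wrist')[:1]: print(n,round(r['score'],2),np.round(r['uv'],1),np.round(atz(f,r['uv'],Z[n]),4))
"
```

```text
26.05603119511623 [ 571.60125774 -526.67225922  151.30076335] [ 0.27454942 -0.56146328  0.23131351] 0.9992206989730261 [ 0.60207556 -0.06575224 -0.4516166 ] [-1.23500327e+00  5.26992978e-02  1.61288411e+00  1.20599881e-05
  1.47597740e+00 -1.18971618e-01] 1.5
```

View pics/w1.png

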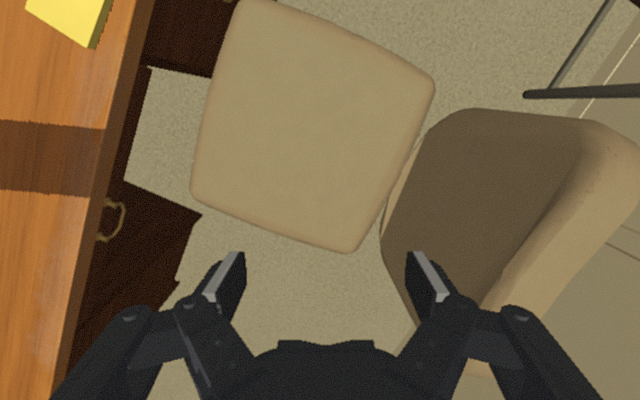

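Nothing moved: both keys are probably required in each row. The wrist picture shows only the chair and the open fingers (tips about (230,255) and (415,255)).

>>> jog_arm([
  {"slide": [0, 0, -35], "rotation": [0, 0, 0]},
  {"slide": [0, 0, -35], "rotation": [0, 0, 0]},
  {"slide": [28.6, -26.3, 0], "rotation": [0, 0, 0]},
  {"slide": [28.6, -26.3, 0], "rotation": [0, 0, 0]},
  {"slide": [28.6, -26.3, 0], "rotation": [0, 0, 0]},
  {"slide": [28.6, -26.3, 0], "rotation": [0, 0, 0]},
  {"slide": [28.6, -26.3, 0], "rotation": [0, 0, 0]},
  {"slide": [28.6, -26.3, 0], "rotation": [0, 0, 0]},
  {"slide": [28.6, -26.3, 0], "rotation": [0, 0, 0]},
  {"slide": [28.6, -26.3, 0], "rotation": [0, 0, 0]},
  {"slide": [28.6, -26.3, 0], "rotation": [0, 0, 0]},
  {"slide": [28.6, -26.3, 0], "rotation": [0, 0, 0]},
  {"slide": [28.6, -26.3, 0], "rotation": [0, 0, 0]},
  {"slide": [28.6, -26.3, 0], "rotation": [0, 0, 0]},
  {"slide": [28.6, -26.3, 0], "rotation": [0, 0, 0]},
  {"slide": [28.6, -26.3, 0], "rotation": [0, 0, 0]},
  {"slide": [28.6, -26.3, 0], "rotation": [0, 0, 0]},
  {"slide": [28.6, -26.3, 0], "rotation": [0, 0, 0]},
  {"slide": [28.6, -26.3, 0], "rotation": [0, 0, 0]},
  {"slide": [28.6, -26.3, 0], "rotation": [0, 0, 0]},
], fingers=0)

```text
time: 3.57
tool_pos: [0.5294, 0.0921, 0.3016]
tool_rot: [0.0, 0.974, 0.226, 0.0]
contact_force: [0.9, -0.8, -0.2]
gripper_width: 0.0
```

>>> jog_arm([
  {"slide": [0, 0, 0], "rotation": [0, 0, -6.4]},
  {"slide": [0, 0, 0], "rotation": [0, 0, -6.4]},
  {"slide": [0, 0, 0], "rotation": [0, 0, -6.4]},
  {"slide": [0, 0, 0], "rotation": [0, 0, -6.4]},
  {"slide": [0, 0, 0], "rotation": [0, 0, -6.4]},
  {"slide": [0, 0, 0], "rotation": [0, 0, -6.4]},
  {"slide": [0, 0, 0], "rotation": [0, 0, -6.4]},
  {"slide": [0, 0, 0], "rotation": [0, 0, -6.2]},
  {"slide": [0, 0, 0], "rotation": [0, 0, 0]},
])

```text
time: 4.32
tool_pos: [0.529, 0.09, 0.3014]
tool_rot: [0.0, 0.782, 0.624, 0.0]
contact_force: [0.8, 0.6, -0.1]
gripper_width: -0.001
```

```bash
python3 -c "
from h import *
print(yaw(), to_tool(pt(.05,-13,.08)), state()['tool_pos'],state()['gripper_width'],state()['contact_force'],state()['joint_pos'],state()['time'])
f=optics.grab_frame('wrist');cv2.imwrite('pics/w2.png',f['frame'])
for n in Z:
    for r in place_of(n,'wrist')[:1]: print(n,round(r['score'],2),np.round(r['uv'],1),np.round(atz(f,r['uv'],Z[n]),4))
"
```

```text
77.1544497246357 [ 77.12127321  10.77908012 221.38148108] [0.52903546 0.08996167 0.30137929] -0.0009719194520593748 [ 0.83225441  0.64361851 -0.13741275] [ 2.97338034e-02 -1.91749826e-01  1.72984141e+00 -2.15132680e-05
  1.60337586e+00  2.53930248e-01] 4.3167
organiser 0.84 [301.1 105.8] [0.5111 0.1766 0.    ]
pin_tip 0.71 [267.3 142.2] [0.4512 0.1375 0.025 ]
notch 0.66 [296.4 155.8] [0.4895 0.1094 0.0335]
divider 0.98 [293.5  70.7] [0.5172 0.2193 0.0595]
collar 0.61 [295.2 105.1] [0.5073 0.1788 0.0455]
glue_stick 0.96 [226.3  41.6] [0.4288 0.2856 0.    ]
eraser 0.56 [382.7 132.6] [0.6255 0.1096 0.    ]
```

View pics/w2.png

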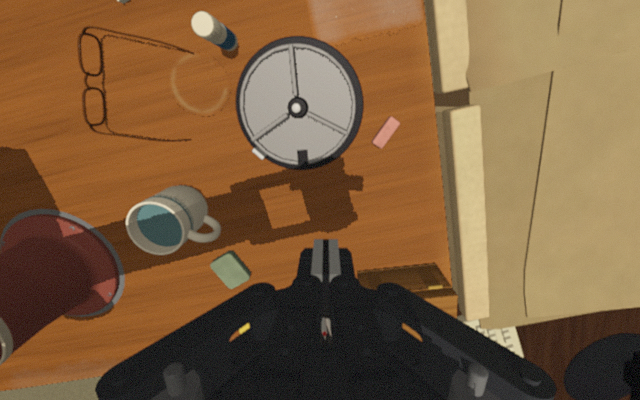

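The wrist view shows the shut fingertips at (325,245), the tray centre at (298,107), the notch at (303,157) and the tab at (259,153). This agrees with the top view. Next I go over the gap beyond the divider and down.

>>> jog_arm([
  {"slide": [26, 4, 0], "rotation": [0, 0, 0]},
  {"slide": [26, 4, 0], "rotation": [0, 0, 0]},
  {"slide": [26, 3, 0], "rotation": [0, 0, 0]},
  {"slide": [0, 0, 36], "rotation": [0, 0, 0]},
  {"slide": [0, 0, 36], "rotation": [0, 0, 0]},
  {"slide": [0, 0, 36], "rotation": [0, 0, 0]},
  {"slide": [0, 0, 36], "rotation": [0, 0, 0]},
  {"slide": [0, 0, 36], "rotation": [0, 0, 0]},
  {"slide": [0, 0, 36], "rotation": [0, 0, 0]},
  {"slide": [0, 0, 0], "rotation": [0, 0, 0]},
])

```text
time: 5.55
tool_pos: [0.5511, 0.1625, 0.0765]
tool_rot: [-0.004, 0.782, 0.623, -0.007]
contact_force: [-1.0, -0.6, -1.7]
gripper_width: -0.002
```

```bash
sed -i 's/C=np.array(\[.508,.174\])/C=np.array([.508,.1755])/' h.py; python3 -c "
from h import *
print(yaw(), to_tool(pt(.05,-13,.043)), state()['tool_pos'],state()['contact_force'],state()['time'])
f=optics.grab_frame('top');a=f['frame'][140:320,200:440];cv2.imwrite('pics/t3.png',cv2.resize(a,None,fx=3.3,fy=3.3))
f=optics.grab_frame('wrist');cv2.imwrite('pics/w3.png',f['frame'])
"
```

```text
77.03290562930492 [ 3.14837073  5.56702857 33.41508729] [0.55109815 0.16251508 0.07650918] [-0.97126432 -0.56927817 -1.68964757] 5.55
```

View pics/t3.png

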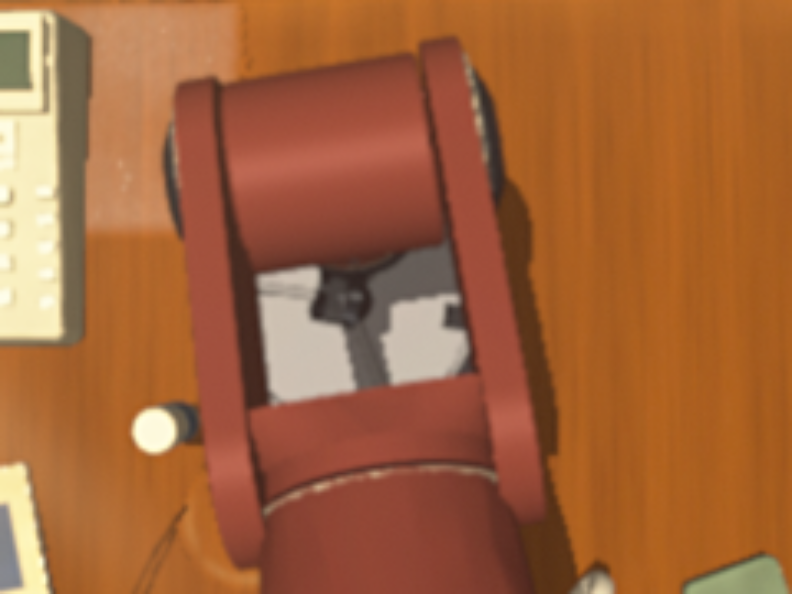

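View pics/w3.png

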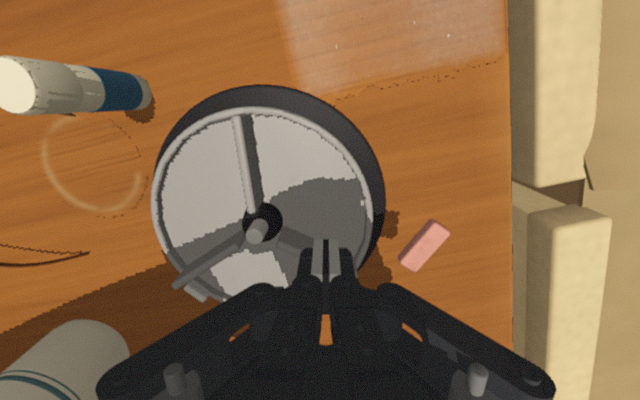

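The fingertips (325,265) stand right of the collar (262,220), just short of the hidden divider. I move to the target offset first, then down.

>>> jog_arm([
  {"slide": [6, 5, 0], "rotation": [0, 0, 0]},
  {"slide": [0, 0, 12], "rotation": [0, 0, 0]},
  {"slide": [0, 0, 12], "rotation": [0, 0, 0]},
  {"slide": [0, 0, 9], "rotation": [0, 0, 0]},
  {"slide": [0, 0, 0], "rotation": [0, 0, 0]},
])

```text
time: 6.07
tool_pos: [0.5617, 0.168, 0.0497]
tool_rot: [-0.001, 0.782, 0.623, -0.002]
contact_force: [-1.0, 0.2, -0.6]
gripper_width: -0.0
```

```bash
cat >> h.py <<'E'
def rows(r,phis,z):
    """rows with y radial: print slide+rot"""
    R=rot(); p=np.array(state()["tool_pos"])
    for a in phis:
        q=pt(r,a,z); t=np.radians(a+90)
        x=np.array([np.cos(t),np.sin(t),0]);zz=np.array([0,0,-1.]);y=np.cross(zz,x)
        R2=Ro.from_matrix(np.c_[x,y,zz])
        print(np.round(R.inv().apply(q-p)*1000,1),np.round(np.degrees((R.inv()*R2).as_rotvec()),1));R,p=R2,q
E
python3 -c "
from h import *
s=state();p=s['tool_pos'][:2]-C;print(yaw(),s['tool_pos'],np.hypot(*p),np.degrees(np.arctan2(p[1],p[0])),s['contact_force'],s['time'])
rows(.05,[-15,-20,-25,-30,-35,-40],.043)
"
```

```text
77.05952172298107 [0.56173056 0.16796854 0.04973912] 0.05425583856552869 -7.979217542304409 [-0.96374185  0.22748875 -0.59356038] 6.0667
[-6.5 -4.1  6.8] [-0.2  0.1  2.1]
[-4.4 -0.2  0. ] [0. 0. 5.]
[-4.4 -0.2  0. ] [0. 0. 5.]
[-4.4 -0.2  0. ] [0. 0. 5.]
[-4.4 -0.2  0. ] [0. 0. 5.]
[-4.4 -0.2  0. ] [0. 0. 5.]
```

>>> jog_arm([
  {"slide": [-5, -4, 2], "rotation": [0, 0, 2]},
  {"slide": [-4.4, -0.2, 2], "rotation": [0, 0, 5]},
  {"slide": [-4.4, -0.2, 0], "rotation": [0, 0, 5]},
  {"slide": [-4.4, -0.2, 0], "rotation": [0, 0, 5]},
  {"slide": [-4.4, -0.2, 0], "rotation": [0, 0, 5]},
  {"slide": [-4.4, -0.2, 0], "rotation": [0, 0, 5]},
  {"slide": [0, 0, 0], "rotation": [0, 0, 0]},
  {"slide": [0, 0, 0], "rotation": [0, 0, 0]},
])

```text
time: 6.73
tool_pos: [0.5484, 0.1448, 0.0484]
tool_rot: [0.0, 0.906, 0.424, 0.0]
contact_force: [0.7, -0.1, -1.1]
gripper_width: 0.003
```

```bash
python3 -c "
from h import *
s=state();p=s['tool_pos'][:2]-C;print(yaw(),s['tool_pos'],np.hypot(*p),np.degrees(np.arctan2(p[1],p[0])),s['contact_force'],s['time'])
rows(.05,[-45,-50,-55,-60],.043)
f=optics.grab_frame('wrist');cv2.imwrite('pics/w4.png',f['frame'])
f=optics.grab_frame('scene');a=f['frame'][140:320,220:460];cv2.imwrite('pics/s4.png',cv2.resize(a,None,fx=3.3,fy=3.3))
"
```

```text
50.16560745208035 [0.54843975 0.14482797 0.04837809] 0.05075575390760414 -37.178945284932844 [ 0.72249898 -0.10541603 -1.13915356] 6.7333
[-6.9 -0.9  5.4] [ 0.  -0.   5.2]
[-4.4 -0.2  0. ] [0. 0. 5.]
[-4.4 -0.2  0. ] [0. 0. 5.]
[-4.4 -0.2  0. ] [0. 0. 5.]
```

View pics/w4.png

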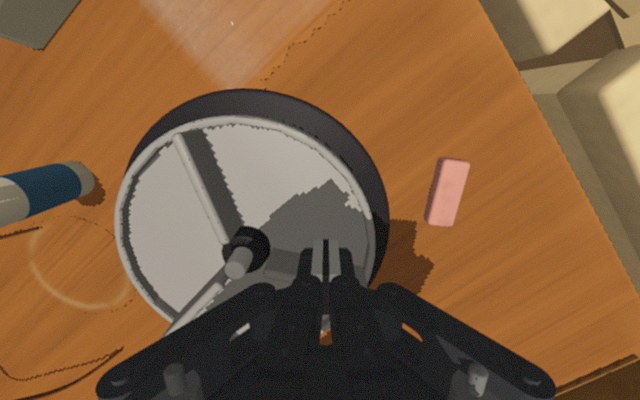

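View pics/s4.png

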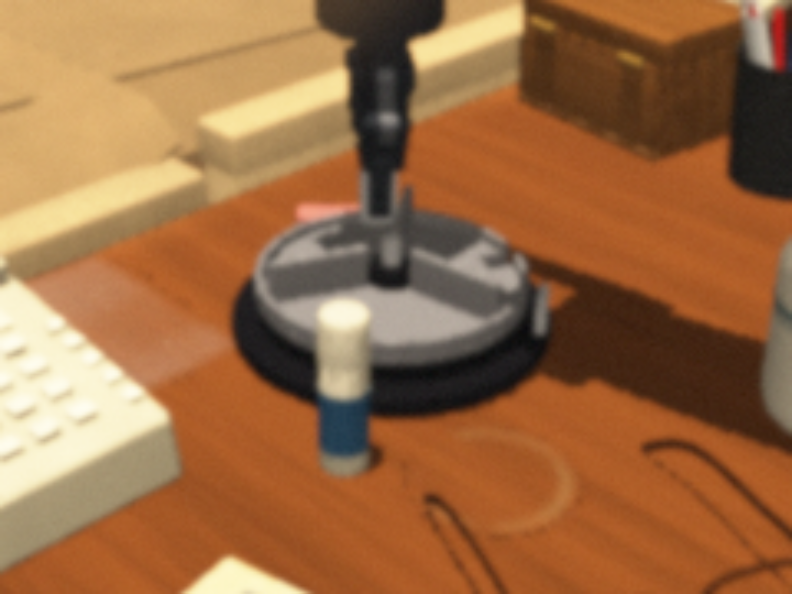

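The scene view shows the fingertip behind the divider (about (395,215)). The notch has moved to about (505,255), toward the tab at (540,305). Pushing works, so I continue.

>>> jog_arm([
  {"slide": [-5.0, -0.5, 1], "rotation": [0, 0, 5]},
  {"slide": [-4.4, -0.2, 1], "rotation": [0, 0, 5]},
  {"slide": [-4.4, -0.2, 0], "rotation": [0, 0, 5]},
  {"slide": [-4.4, -0.2, 0], "rotation": [0, 0, 5]},
  {"slide": [0, 0, 0], "rotation": [0, 0, 0]},
  {"slide": [0, 0, 0], "rotation": [0, 0, 0]},
])

```text
time: 7.33
tool_pos: [0.5354, 0.1334, 0.0473]
tool_rot: [0.0, 0.965, 0.261, 0.001]
contact_force: [2.8, -0.7, 2.6]
gripper_width: -0.004
```

```bash
cat > look.py <<'E'
from h import *
import sys
k=sys.argv[1]; zf=float(sys.argv[2]) if len(sys.argv)>2 else .0335
s=state();p=s['tool_pos'][:2]-C;print(yaw(),s['tool_pos'],np.hypot(*p),np.degrees(np.arctan2(p[1],p[0])),s['contact_force'],s['time'])
ims=[]
for c in("wrist","scene","top"):
    f=optics.grab_frame(c);im=f["frame"]
    for n,z in(("notch",zf),("divider",zf+.026),("pin_tip",.025),("collar",zf+.012)):
        for r in place_of(n,c)[:1]:
            P=atz(f,r["uv"],z);d=P[:2]-C;print(c,n,round(r["score"],2),np.round(r["uv"]),np.round(P,4),round(np.hypot(*d),4),round(np.degrees(np.arctan2(d[1],d[0])),1))
    if c=="wrist":cv2.imwrite(f"pics/w{k}.png",im)
    else: ims.append(cv2.resize(im[150:300,240:420] if c=="scene" else im[160:310,220:400],None,fx=2.2,fy=2.2,interpolation=2))
cv2.imwrite(f"pics/st{k}.png",np.hstack(ims))
E
python3 look.py 5; python3 -c "
from h import *
rows(.05,[-60,-62,-64,-66],.043)"
```

```text
30.224012723041312 [0.53536446 0.13343998 0.04728996] 0.050178266641498354 -56.9517703000484 [ 2.83001222 -0.68869969  2.63531021] 7.3333
wrist divider 0.91 [201. 192.] [0.5407 0.2083 0.0595] 0.0464 45.1
wrist collar 0.69 [423. 129.] [0.6214 0.1278 0.0455] 0.123 -22.8
scene notch 0.69 [374. 223.] [0.4627 0.1182 0.0335] 0.0731 -128.3
scene divider 0.65 [315. 212.] [0.5401 0.2033 0.0595] 0.0424 40.8
scene pin_tip 0.63 [376. 231.] [0.449  0.1295 0.025 ] 0.0748 -142.0
scene collar 0.89 [336. 223.] [0.5011 0.1873 0.0455] 0.0136 120.3
top notch 0.72 [328. 255.] [0.4593 0.1283 0.0335] 0.0679 -135.9
top divider 0.72 [286. 216.] [0.5377 0.2114 0.0595] 0.0466 50.3
top pin_tip 0.95 [325. 259.] [0.4504 0.1351 0.025 ] 0.0704 -145.0
top collar 0.84 [302. 230.] [0.5088 0.1812 0.0455] 0.0058 82.2
[-1.7  0.4  3.3] [-0.  -0.   0.1]
[-1.7 -0.   0. ] [0. 0. 2.]
[-1.7 -0.   0. ] [0. 0. 2.]
[-1.7 -0.   0. ] [0. 0. 2.]
```

View pics/w5.png

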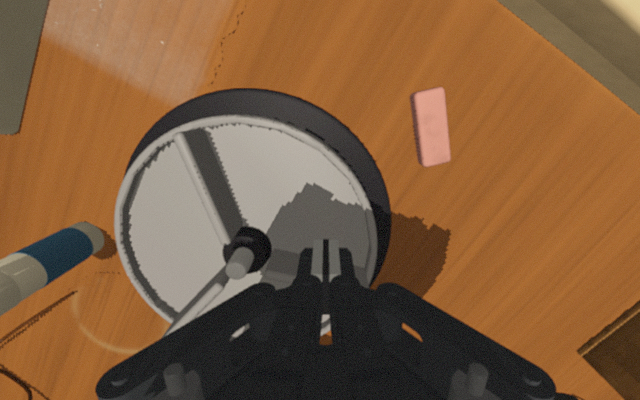

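View pics/st5.png

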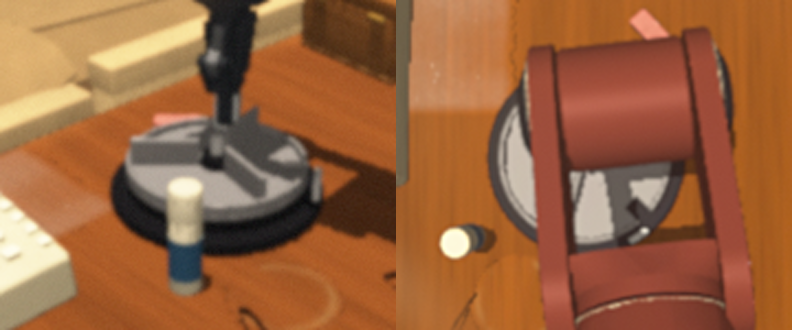

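Top view: the notch (about (328,255)) lies some 10° short of the tab direction. I push 7° more and then measure finely.

>>> jog_arm([
  {"slide": [-3.0, 0, 0.5], "rotation": [0, 0, 3.5]},
  {"slide": [-3.0, 0, 0.5], "rotation": [0, 0, 3.5]},
  {"slide": [0, 0, 0], "rotation": [0, 0, 0]},
  {"slide": [0, 0, 0], "rotation": [0, 0, 0]},
])

```text
time: 8.42
tool_pos: [0.5287, 0.1305, 0.0451]
tool_rot: [-0.0, 0.98, 0.201, -0.0]
contact_force: [2.0, 0.0, 1.1]
gripper_width: -0.001
```

```bash
python3 look.py 6; python3 -c "
from h import *
f=optics.grab_frame('top');a=f['frame'][215:290,280:380];cv2.imwrite('pics/t6.png',cv2.resize(a,None,fx=8,fy=8,interpolation=2))"
```

```text
23.143952618512692 [0.52865071 0.1305149  0.04510112] 0.0494986009177084 -65.3421920847417 [2.02400729 0.01101228 1.07148395] 8.4167
wrist notch 0.44 [ 92. 257.] [0.4615 0.2654 0.0335] 0.1012 117.4
wrist divider 0.67 [202. 191.] [0.5449 0.2032 0.0595] 0.0461 36.9
wrist collar 0.58 [243. 255.] [0.5096 0.1753 0.0455] 0.0016 -7.6
scene notch 0.68 [374. 225.] [0.4583 0.1249 0.0335] 0.0709 -134.5
scene divider 0.77 [318. 213.] [0.5332 0.2018 0.0595] 0.0364 46.2
scene pin_tip 0.95 [373. 232.] [0.4502 0.1351 0.025 ] 0.0705 -145.0
scene collar 0.94 [340. 221.] [0.4992 0.1762 0.0455] 0.0088 175.2
top divider 0.77 [292. 215.] [0.5401 0.2005 0.0595] 0.0407 38.0
top pin_tip 0.85 [326. 259.] [0.4498 0.1324 0.025 ] 0.0724 -143.5
top collar 0.62 [305. 231.] [0.5077 0.1743 0.0455] 0.0012 -102.3
```

View pics/t6.png

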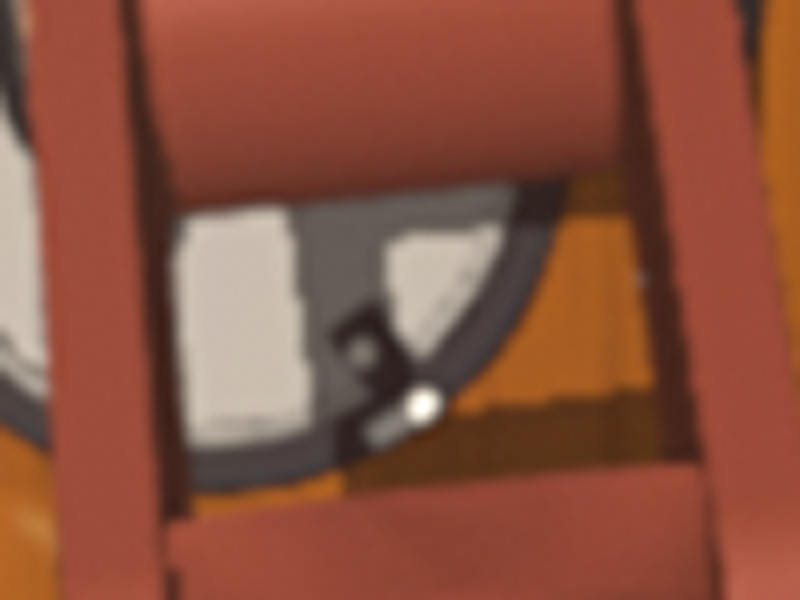

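View pics/st6.png

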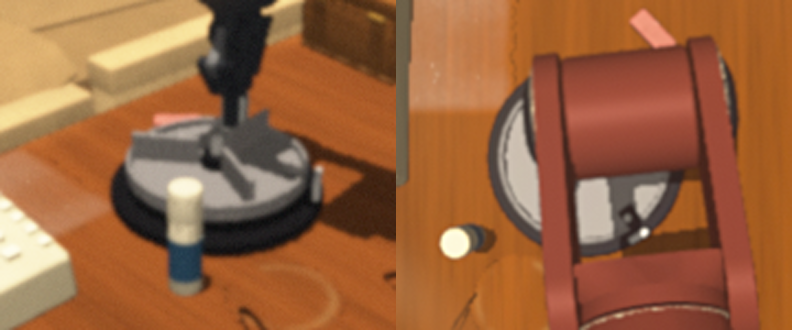

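The steel pin is now visible inside the notch at (362,350) in the enlarged crop. It sits about 2 mm off the notch's centre line, so the tray needs about 2° more clockwise.

>>> jog_arm([
  {"slide": [-1.6, 0, 0], "rotation": [0, 0, 1.8]},
  {"slide": [0, 0, 0], "rotation": [0, 0, 0]},
  {"slide": [0, 0, 0], "rotation": [0, 0, 0]},
  {"slide": [0, 0, 0], "rotation": [0, 0, 0]},
])

```text
time: 9.55
tool_pos: [0.5276, 0.13, 0.0452]
tool_rot: [-0.0, 0.983, 0.185, 0.0]
contact_force: [2.3, 0.9, -0.6]
gripper_width: -0.001
```

```bash
python3 look.py 7; python3 -c "
from h import *
f=optics.grab_frame('top');a=f['frame'][240:280,310:350];cv2.imwrite('pics/t7.png',cv2.resize(a,None,fx=14,fy=14,interpolation=2))"
```

```text
21.289927209958613 [0.5275719  0.12996014 0.04522504] 0.04956750958954424 -66.7431728203164 [ 2.34640411  0.88559689 -0.62007471] 9.55
scene notch 0.8 [374. 229.] [0.4484 0.1361 0.0335] 0.0715 -146.5
scene divider 0.87 [319. 211.] [0.5376 0.1964 0.0595] 0.0362 35.3
scene pin_tip 0.63 [374. 231.] [0.4519 0.1325 0.025 ] 0.0706 -142.5
scene collar 0.74 [337. 222.] [0.5006 0.1827 0.0455] 0.0104 135.8
top notch 0.73 [327. 258.] [0.452  0.1302 0.0335] 0.0721 -141.0
top divider 0.86 [290. 214.] [0.5405 0.2041 0.0595] 0.0433 41.4
top pin_tip 0.82 [323. 259.] [0.4494 0.1388 0.025 ] 0.0691 -148.0
top collar 0.87 [305. 229.] [0.5118 0.1753 0.0455] 0.0038 -2.8
```

View pics/t7.png

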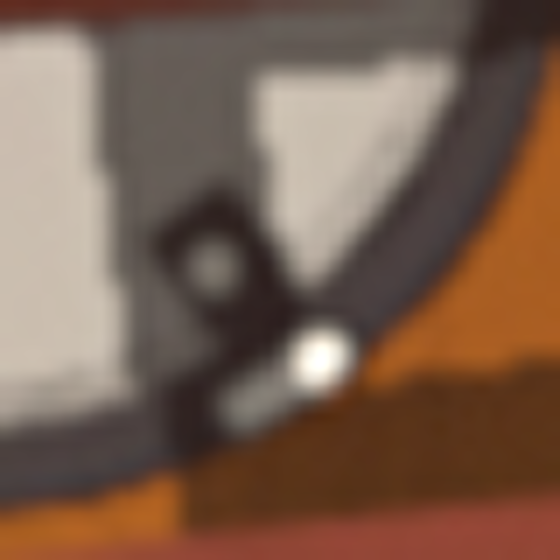

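The pin at (213,262) is now nearly midway between the notch walls, about 1 mm off centre. I give one more small nudge, back off the divider, then press straight down.

>>> jog_arm([
  {"slide": [-0.9, 0, 0], "rotation": [0, 0, 1]},
  {"slide": [0, 0, 0], "rotation": [0, 0, 0]},
  {"slide": [0, 0, 0], "rotation": [0, 0, 0]},
  {"slide": [5, 0, 0], "rotation": [0, 0, 0]},
  {"slide": [0, 0, 0], "rotation": [0, 0, 0]},
  {"slide": [0, 0, 4], "rotation": [0, 0, 0]},
  {"slide": [0, 0, 4], "rotation": [0, 0, 0]},
  {"slide": [0, 0, 2], "rotation": [0, 0, 0]},
  {"slide": [0, 0, 0], "rotation": [0, 0, 0]},
  {"slide": [0, 0, 0], "rotation": [0, 0, 0]},
])

```text
time: 11.18
tool_pos: [0.5309, 0.1312, 0.0348]
tool_rot: [-0.0, 0.984, 0.176, -0.001]
contact_force: [-0.1, 0.4, 0.1]
gripper_width: -0.003
```

```bash
python3 -c "
from h import *
s=state();print(s['tool_pos'],s['contact_force'],s['time'],yaw())
f=optics.grab_frame('top');a=f['frame'][240:280,310:350];cv2.imwrite('pics/t8.png',cv2.resize(a,None,fx=10,fy=10,interpolation=2))"
```

```text
[0.5309155  0.13121394 0.03478126] [-0.1143782   0.35676838  0.10422683] 11.1833 20.256453841543202
```

View pics/t8.png

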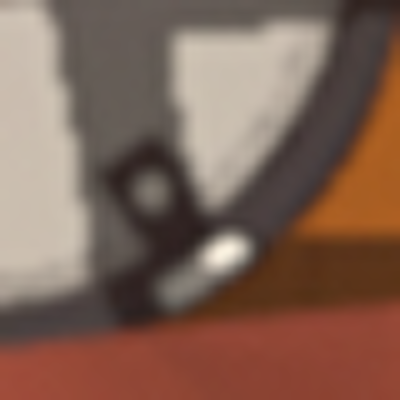

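Pin (152,193) is now centred in the notch, and the tip is just above the floor. I press down.

>>> jog_arm([
  {"slide": [0, 0, 1.5], "rotation": [0, 0, 0]},
  {"slide": [0, 0, 1.5], "rotation": [0, 0, 0]},
  {"slide": [0, 0, 1.5], "rotation": [0, 0, 0]},
  {"slide": [0, 0, 1.5], "rotation": [0, 0, 0]},
  {"slide": [0, 0, 0], "rotation": [0, 0, 0]},
  {"slide": [0, 0, 0], "rotation": [0, 0, 0]},
])

```text
time: 11.73
tool_pos: [0.5319, 0.1313, 0.0303]
tool_rot: [0.0, 0.984, 0.176, 0.0]
contact_force: [-2.2, -1.4, 6.1]
gripper_width: -0.001
```

>>> jog_arm([
  {"slide": [0, 0, 1.5], "rotation": [0, 0, 0]},
  {"slide": [0, 0, 1.5], "rotation": [0, 0, 0]},
  {"slide": [0, 0, 1.5], "rotation": [0, 0, 0]},
  {"slide": [0, 0, 1], "rotation": [0, 0, 0]},
  {"slide": [0, 0, 0], "rotation": [0, 0, 0]},
  {"slide": [0, 0, 0], "rotation": [0, 0, 0]},
])

```text
time: 12.23
tool_pos: [0.532, 0.1313, 0.0248]
tool_rot: [0.0, 0.984, 0.176, 0.0]
contact_force: [-1.3, -0.7, 4.9]
gripper_width: 0.006
```

>>> jog_arm([
  {"slide": [0, 0, 1], "rotation": [0, 0, 0]},
  {"slide": [0, 0, 1], "rotation": [0, 0, 0]},
  {"slide": [0, 0, 1], "rotation": [0, 0, 0]},
  {"slide": [0, 0, 0], "rotation": [0, 0, 0]},
  {"slide": [0, 0, 0], "rotation": [0, 0, 0]},
])

```text
time: 12.65
tool_pos: [0.5322, 0.1314, 0.0224]
tool_rot: [0.0, 0.984, 0.176, 0.001]
contact_force: [-2.1, 0.5, 7.6]
gripper_width: 0.001
```

>>> jog_arm([
  {"slide": [0, 0, 1], "rotation": [0, 0, 0]},
  {"slide": [0, 0, 1], "rotation": [0, 0, 0]},
  {"slide": [0, 0, 0], "rotation": [0, 0, 0]},
  {"slide": [0, 0, 0], "rotation": [0, 0, 0]},
])

```text
time: 12.98
tool_pos: [0.5335, 0.1317, 0.022]
tool_rot: [-0.0, 0.984, 0.176, 0.002]
contact_force: [-3.2, 0.5, 14.3]
gripper_width: 0.0
```

The force rises (14 N) while the tip stands still at 22 mm, so the tray has hit its stop. One firmer press, then I retreat straight up and look.

>>> jog_arm([
  {"slide": [0, 0, 1], "rotation": [0, 0, 0]},
  {"slide": [0, 0, 1], "rotation": [0, 0, 0]},
  {"slide": [0, 0, 0], "rotation": [0, 0, 0]},
  {"slide": [0, 0, 0], "rotation": [0, 0, 0]},
])

```text
time: 13.32
tool_pos: [0.534, 0.1318, 0.0214]
tool_rot: [-0.0, 0.984, 0.176, 0.002]
contact_force: [-6.4, -1.0, 22.0]
gripper_width: 0.001
```

>>> jog_arm([
  {"slide": [0, 0, -4], "rotation": [0, 0, 0]},
  {"slide": [0, 0, -8], "rotation": [0, 0, 0]},
  {"slide": [0, 0, -15], "rotation": [0, 0, 0]},
  {"slide": [0, 0, -30], "rotation": [0, 0, 0]},
  {"slide": [0, 0, -36], "rotation": [0, 0, 0]},
  {"slide": [0, 0, -36], "rotation": [0, 0, 0]},
  {"slide": [0, 0, -36], "rotation": [0, 0, 0]},
  {"slide": [0, 0, -36], "rotation": [0, 0, 0]},
  {"slide": [-13, 36, -10], "rotation": [0, 0, 0]},
  {"slide": [-13, 36, 0], "rotation": [0, 0, 0]},
  {"slide": [-13, 36, 0], "rotation": [0, 0, 0]},
  {"slide": [-13, 36, 0], "rotation": [0, 0, 0]},
  {"slide": [-13, 36, 0], "rotation": [0, 0, 0]},
  {"slide": [-13, 36, 0], "rotation": [0, 0, 0]},
  {"slide": [-13, 36, 0], "rotation": [0, 0, 0]},
  {"slide": [-13, 36, 0], "rotation": [0, 0, 0]},
  {"slide": [0, 0, 0], "rotation": [0, 0, 0]},
  {"slide": [0, 0, 0], "rotation": [0, 0, 0]},
])

```text
time: 14.82
tool_pos: [0.533, -0.1765, 0.2273]
tool_rot: [-0.0, 0.985, 0.174, -0.0]
contact_force: [-0.8, 0.4, -0.4]
gripper_width: 0.003
```

```bash
python3 look.py 9 .023; python3 - <<'E'
from h import *
f=optics.grab_frame('top');a=f['frame'][180:280,255:360];cv2.imwrite('pics/t9.png',cv2.resize(a,None,fx=6,fy=6,interpolation=2))
f=optics.grab_frame('scene');a=f['frame'][180:280,270:400];cv2.imwrite('pics/s9.png',cv2.resize(a,None,fx=6,fy=6,interpolation=2))
for c in("top","scene"):
    f=optics.grab_frame(c)
    for n in("glue_stick","eraser"):
        for r in place_of(n,c)[:1]: print(c,n,round(r["score"],2),np.round(r["uv"],1))
E
```

```text
20.050893777066328 [ 0.53299965 -0.17651225  0.22732582] 0.3528988627788741 -85.93771677428798 [-0.84825836  0.38140866 -0.44613435] 14.8167
wrist notch 0.66 [ 75. 148.] [0.4533 0.133  0.023 ] 0.0693 -142.1
wrist pin_tip 0.97 [ 69. 151.] [0.4475 0.1385 0.025 ] 0.0709 -148.5
wrist collar 0.82 [32. 92.] [0.5085 0.1765 0.035 ] 0.0011 63.3
scene notch 0.73 [375. 231.] [0.4545 0.1259 0.023 ] 0.0729 -137.2
scene divider 0.69 [316. 215.] [0.5434 0.1993 0.049 ] 0.0427 33.9
scene pin_tip 0.77 [374. 232.] [0.4508 0.133  0.025 ] 0.0713 -143.4
scene collar 0.62 [374. 229.] [0.4469 0.1388 0.035 ] 0.0713 -149.0
top notch 0.93 [325. 259.] [0.4503 0.1343 0.023 ] 0.0709 -144.5
top divider 0.79 [294. 215.] [0.5399 0.1982 0.049 ] 0.0391 35.4
top pin_tip 0.84 [325. 259.] [0.4506 0.1351 0.025 ] 0.0702 -144.9
top collar 0.91 [304. 230.] [0.5096 0.1767 0.035 ] 0.002 36.3
top glue_stick 0.57 [254.4 272.2]
top eraser 0.52 [337.3 173.9]
scene glue_stick 0.86 [322.3 275.2]
scene eraser 0.62 [316.2 213.9]
```

View pics/t9.png

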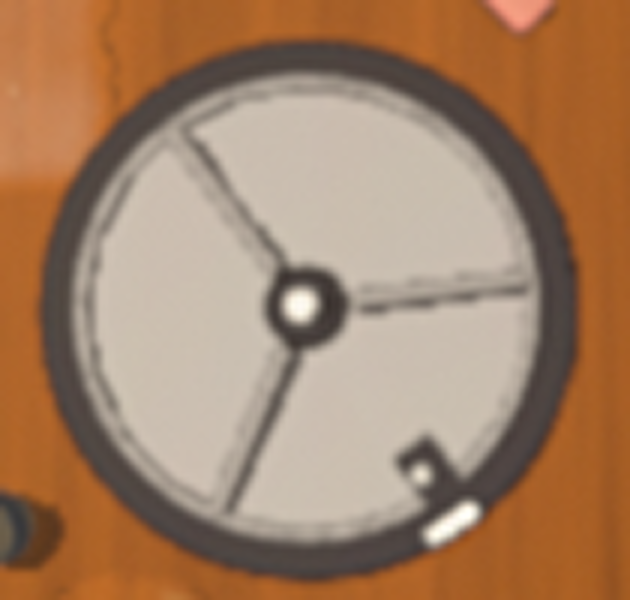

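View pics/s9.png

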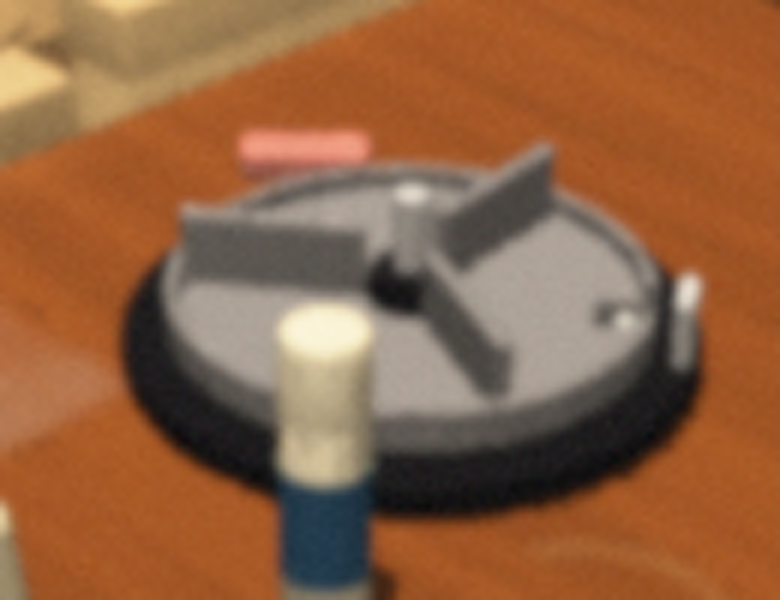

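The top view shows the pin (422,473) inside the notch, in line with the tab (452,522). The scene view shows the pin tip just proud of the floor and the tray down in the base. Next I check that the loose things have not moved, and check the tray height by image.

```bash
python3 - <<'E'
from h import *
f=optics.grab_frame('top');a=cv2.imread('pics/top0.png').astype(int);d=np.abs(a-f["frame"]).max(2)
for n,(x0,y0,x1,y1) in dict(eraser=(322,158,356,190),glue=(236,255,262,285)).items(): print(n,(d[y0:y1,x0:x1]>40).sum())
g=optics.grab_frame('scene');b=cv2.imread('pics/scene0.png').astype(int);d=np.abs(b-g["frame"]).max(2)
print("glue scene",(d[255:285,312:335]>40).sum())
im=g["frame"].copy()
im=cv2.resize(im[180:280,270:400],None,fx=6,fy=6,interpolation=2)
th=np.radians(np.arange(0,360,2))
for z,col in((.030,(0,255,0)),(.0405,(0,0,255))):
    P=np.c_[C[0]+.08*np.cos(th),C[1]+.08*np.sin(th),0*th+z]
    for u in proj(g,P): cv2.circle(im,tuple(int(v) for v in (u-[270,180])*6+3),1,col,-1)
P=proj(g,[[*C,.062],[*C,.035]]);
cv2.imwrite('pics/s10.png',im)
E
```

```text
eraser 0
glue 0
glue scene 0
```

View pics/s10.png

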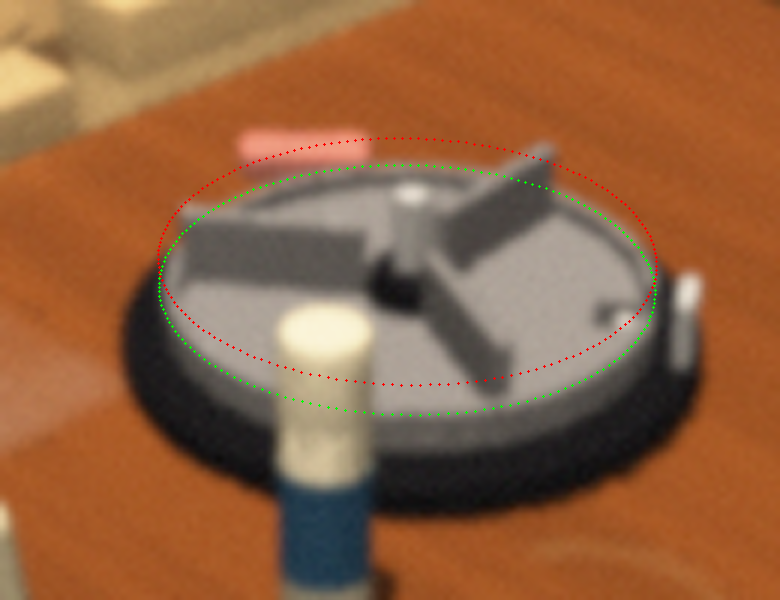

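The tray's lip fits the green "home" circle, not the red starting-height circle. The eraser and glue stick are unmoved.

```bash
python3 -c "
from plant import manip,state
print(state()['time'],manip.job_done())"
```

```text
the job is handed in; nothing more can be done
16.0667 None
```

The tray is fully home with the pin in the notch, and I handed the job in at about 16 s.

I pushed one divider about 47° clockwise with the closed fingertip, in small steps, until the pin showed centred in the notch. I then backed off the divider and pressed the tray floor straight down to its stop. The last press was 22 N, with the tip at about 22 mm. I then withdrew straight up and clear.

**Last checks:**
- **Alignment:** the top view shows the pin inside the notch, in line with the tab.
- **Height:** in the scene view the lip matches the circle projected for the home height, not the starting height.
- **Loose things:** the top picture shows no change around the glue stick or the eraser. The scene picture, checked only for the glue stick, shows none either.
- **Contact:** the measured force after withdrawing was about zero.

**What disagreed:**
- **Pin and notch directions:** some network readings from the scene and wrist cameras were 3 to 8° off, and a few collar readings were plainly wrong. I relied on the enlarged top view, where the pin could be seen in the notch.
- **Rejected moves:** the first two move calls were refused because their rows lacked a field. They moved nothing.

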